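# Hold a spring jig compressed for the retaining clip

### The job

On the spring jig, thread the wide low ring down the post first until it sits fully home on the spring carrier, then thread the narrow tall sleeve down on top of it. Push the sleeve down so that the spring carrier is pressed in by 10 mm and the clip groove of the post is bared, and finish while holding it there, with the gripper still on the sleeve, so that a colleague can slip in the retaining clip. Leave the screwdriver, the wrench and the jar where they lie.

Things in the scene. Friction and masses are not known exactly. Their poses are not given: they have to be found in the camera images.
- jig: Spring jig, bolted down: grey base plate 120 mm (its x) by 100 mm (its y) by 14 mm high, origin at the centre of its underside on the work surface, z up. On its vertical centre line (through the origin) stands a fixed steel post of 16 mm diameter, its top at 116 mm above the work surface, the upper 8 mm tapered to 7 mm diameter; a 3 mm wide clip groove runs round the post from 102 to 105 mm above the work surface. A coil spring round the post carries a round steel carrier.
- carrier_top (a point): Centre of the top face of the spring carrier, a round steel cup of 42 mm diameter and 20 mm high that slides on the post; with the spring free the face is 62 mm above the work surface, and it moves straight down as it is pressed.
- carrier (a joint): Travel of the spring carrier in m: 0 = spring free (up), growing as it is pressed down, stop at 0.018. The spring pushes up with 6 N at 0 and 0.8 N more per mm (14 N at 10 mm), so the weight of carrier (60 g) and rings alone does not move it; let go, it comes back up.
- seat: The wide low ring: aluminium, 54 mm outside diameter, 18 mm high, bore 19 mm, about 0.1 kg, lying flat at the start. Origin at its centre (half its height), z along the bore; either face may be up.
- sleeve: The narrow tall sleeve: aluminium, 36 mm outside diameter, 30 mm high, bore 19 mm, about 0.06 kg, standing on end at the start. Origin at its centre (half its height), z along the bore. With both rings home and the spring free, its top is 110 mm above the work surface, covering the clip groove; at 10 mm of travel its top is at 100 mm, just below the groove.
- screwdriver: Bystander: a screwdriver with a yellow handle lying beyond the jig; leave alone.
- wrench: Bystander: a steel spanner lying beyond the jig; leave alone.
- jar: Bystander: a small jar, 52 mm diameter, 55 mm high, standing beyond the jig; leave alone.
There are look-alikes about, which are no part of the job. What is shaped like the seat but blue or pink is not meant.

How it is judged:
By the outcome, as a careful person would: the job done as asked, in the order asked, and still so for the second after the job is handed in, while the arm keeps its last pose, push and grip.
It also fails if it takes over 64 s, if anything falls off the work surface, if the arm or the gripper's body presses on something with over 40 N, if the wrist force passes 120 N, or if a joint passes its speed limit or range.

### The arm

A 7-joint arm with a two-finger parallel gripper is mounted at the origin on the work surface. World frame = base frame: x ahead of the robot, y to its left, z up, the work surface at z = 0. Lengths are in m, angles in rad, forces in N, time in s.
With the tool pointing down it reaches from about 0.425 to 0.875 m from the base axis. Payload 9.9 kg.
Tool frame: the origin (TCP) lies between the finger pads; the fingertips stand 14 mm ahead of it and the grasp point (between the pads) lies 5 mm behind it (ctrl.tip_extent is the distance from the TCP to the fingertips, in m); z points along the fingers, y is the line along which they close (so a half turn about z gives the same grasp; the last joint's range is limited). The gripper opens to 85 mm and grips with 20 to 120 N. Pads are 22 mm wide; open, the fingers measure 114 mm over their backs; the gripper's body (76 mm by 85 mm) begins 54 mm behind the grasp point. The pads swing forward as they close: fully open they stand 13 mm farther back than shut.
Start: joints at [1.022, 0.576, 0.025, 1.437, -0.015, 1.129, -0.057], TCP at [0.303, -0.603, 0.245] pointing down, gripper open.
Joint ranges: [-2.76, 2.76], [-0.34, 2.15], [-1.52, 1.57], [0.19, 2.46], [-1.09, 4.23], [0.17, 1.99], [-2.82, 2.82]. Speed limits (rad/s): [2.22, 2.22, 3.01, 3.01, 3.14, 3.14, 3.14].

### API

Orientations are given as a unit quaternion [x, y, z, w].
In Python, from station import ctrl, kin, viewer gives the robot as it stands. The module is installed in compiled form; this text tells all that it offers. Calls block until the motion is done:
- ctrl.reach(position, orientation): joint-space move of the TCP to a pose.
- ctrl.move_l(position, rot=None, vel=0.15, threshold=None): straight line of the TCP; rot=None keeps the orientation; vel is the mean speed in m/s. With threshold (N) it stops when the force on the tool has changed by that much, and returns True; else False.
- ctrl.move_j(angles): joint-space move.
- ctrl.command_gripper(opening, f_grip=None): finger opening in m; f_grip is the grip in N (None keeps the last); returns when the fingers have stopped.
- ctrl.pause(seconds).
- kin.ik(position, orientation): joint angles nearest the present ones, or None.
- viewer.grab_frame(name): name is "scene" or "top"; returns the picture (420x560x3 uint8, red, green, blue); there is no depth.
- viewer.get_calibration(name): a dict with "vfov" (degrees; the focal length in pixels is half the picture's height over the tangent of half this angle, whatever the lens; pixels are square), "cx", "cy" (the principal point, pixels), "dist_coeffs" ([k1, k2, p1, p2, k3] as OpenCV has them; the pictures are not rectified), "xyz" and "attitude" of the camera in the world. Camera axes: x right, y down, z forward; pixel columns grow to the right and rows downward; lengths in m; the calibration is good to about 2 mm. A picture is of the moment at which its call begins. get_calibration takes no time and is no camera call.
A pose or a line that the arm cannot do raises ctrl.IKError and nothing moves.
- ctrl.close_job(): hands the job in; it is judged then, once.
Readings, each from a call of its own:
- ctrl.get_time(): time.
- ctrl.get_joint_pos(): joint angles.
- ctrl.get_qd(): joint speeds.
- ctrl.get_tau(): joint torques, N m.
- ctrl.get_ee_pos(): TCP position.
- ctrl.get_tool_rot(): TCP orientation.
- ctrl.get_wrist_force(): force on the tool from outside, world axes, zero at the start.
- ctrl.get_torque(): the same for the moment, N m.
- ctrl.get_grip_width(): finger opening in m.
- ctrl.get_grip_force(): force on a finger pad.
Only numpy, scipy, OpenCV 4.12 (cv2) and the standard library are available. Lean on these libraries where they do the work, as an engineer would, in place of code of your own. Each camera call takes 0.05 s, during which the arm holds its last target. There are 200 camera calls.

## Working session

There is one attempt and no reset: what is moved stays moved. The work goes in short steps, each a Python script; the robot and the scene stay as the last script left them, time stands still between calls to the robot, and variables do not carry over. Pictures are saved under pics/ and viewed, at most 10 in all, crops included, and the job is handed in when it is done.

```bash
mkdir -p pics; python3 - <<'E'
from station import ctrl,kin,viewer
import cv2,numpy as np
for n in("scene","top"):
    f=viewer.grab_frame(n); cv2.imwrite(f"pics/{n}0.png",f[:,:,::-1]); print(viewer.get_calibration(n))
print(ctrl.get_time(),ctrl.tip_extent,ctrl.get_tool_rot(),ctrl.get_wrist_force())
E
```

```text
{'vfov': 46.89732377546295, 'cx': 277.22685696445916, 'cy': 215.09708904484106, 'dist_coeffs': array([-0.07353419,  0.        ,  0.        ,  0.        ,  0.        ]), 'xyz': array([1.36873534, 0.3773895 , 0.62619805]), 'attitude': array([ 0.47180866,  0.73782206, -0.40860342, -0.25701837])}
{'vfov': 54.604330414903735, 'cx': 282.1089809685078, 'cy': 212.47048785287163, 'dist_coeffs': array([0.01170281, 0.        , 0.        , 0.        , 0.        ]), 'xyz': array([ 0.43660028, -0.00544942,  0.839864  ]), 'attitude': array([-0.70247998,  0.70720041, -0.05516637,  0.05784584])}
0.1 0.014 [ 9.73115496e-01  2.30316438e-01 -2.15067494e-04 -7.24098414e-04] [-1.13848355  0.00470276  0.70841734]
```

View pics/scene0.png

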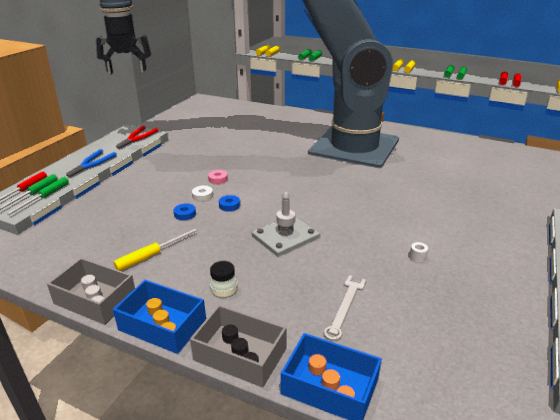

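View pics/top0.png

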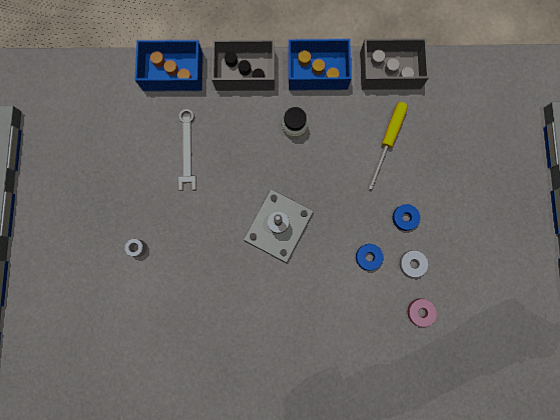

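Top view: jig at (278,223), with the post tip at about (278,218). The sleeve stands alone at (134,247), and the jar, wrench and screwdriver are at the top. There are four ring-shaped candidates: white (414,264), blue (406,217), blue (370,257) and pink (422,313). The seat is aluminium and not blue or pink, so it is the white one at (414,264). I'll measure it and confirm with a crop.

```bash
cat > h.py <<'E'
from station import ctrl,kin,viewer
import cv2,numpy as np
from scipy.spatial.transform import Rotation as R
def K(n):
    c=viewer.get_calibration(n); f=210/np.tan(np.radians(c['vfov']/2))
    return np.array([[f,0,c['cx']],[0,f,c['cy']],[0,0,1]]),c
def ray(n,uv):
    k,c=K(n); p=cv2.undistortPoints(np.array([[uv]],float),k,c['dist_coeffs'])[0,0]
    return c['xyz'],R.from_quat(c['attitude']).apply([p[0],p[1],1.])
def onplane(n,uv,z):
    o,d=ray(n,uv); return o+d*(z-o[2])/d[2]
def tri(a,b):
    o1,d1=ray("scene",a);o2,d2=ray("top",b)
    t=np.linalg.lstsq(np.c_[d1,-d2],o2-o1,rcond=None)[0]
    p,q=o1+d1*t[0],o2+d2*t[1]; return (p+q)/2,np.linalg.norm(p-q)
def proj(n,P):
    k,c=K(n); r=R.from_quat(c['attitude']).inv()
    return cv2.projectPoints(np.atleast_2d(P).astype(float),r.as_rotvec(),-r.apply(c['xyz']),k,c['dist_coeffs'])[0][:,0]
def down(yaw): return np.array([np.cos(yaw/2),np.sin(yaw/2),0,0])  # tool x at yaw
E
python3 - <<'E'
from h import *
t=cv2.imread("pics/top0.png"); s=cv2.imread("pics/scene0.png")
def blobs(im,thr,box):
    x0,y0,x1,y1=box; c=im[y0:y1,x0:x1]
    m=((c.min(2)>thr)&(c.max(2).astype(int)-c.min(2)<40)).astype(np.uint8)
    out=[]
    for k in cv2.findContours(m,cv2.RETR_EXTERNAL,cv2.CHAIN_APPROX_NONE)[0]:
        if len(k)>14:
            e=cv2.fitEllipse(k); out.append((np.round([e[0][0]+x0,e[0][1]+y0],1),np.round(e[1],1)))
    return out
for nm,box,z in(("seat",(395,245,435,285),.018),("sleeve",(115,228,155,268),.03)):
    for thr in(110,125,140):
        for c,ax in blobs(t,thr,box): print(nm,thr,c,ax,onplane("top",c,z).round(4))
for nm,box,z in(("seat",(188,180,216,204),.018),("sleeve",(400,235,440,270),.03)):
    for c,ax in blobs(s,120,box): print("scene",nm,c,ax,onplane("scene",c,z).round(4))
A=cv2.resize(t[165:345,330:450],None,fx=3.3,fy=3.3,interpolation=cv2.INTER_CUBIC)
B=cv2.resize(t[180:270,235:325],(396,396),interpolation=cv2.INTER_CUBIC)
C=cv2.resize(s[185:255,245:325],(400,350),interpolation=cv2.INTER_CUBIC)[:198]
D=np.zeros((594,796,3),np.uint8); D[:,:396]=A[:594,:396]; D[:396,400:796]=B; D[396:,396:796]=C
cv2.imwrite("pics/crop1.png",D)
E
```

```text
seat 110 [414.5 263.3] [25.2 26.6] [ 0.4644 -0.2669  0.018 ]
seat 125 [414.5 263.4] [25. 26.] [ 0.4642 -0.2669  0.018 ]
seat 140 [414.3 263.4] [24.3 26. ] [ 0.4642 -0.2665  0.018 ]
sleeve 110 [140.2 264.2] [6. 9.] [0.4658 0.2782 0.03  ]
sleeve 110 [118.6 254.5] [3.6 5.3] [0.4852 0.322  0.03  ]
sleeve 110 [132.8 247. ] [16.4 17.5] [0.4998 0.2946 0.03  ]
sleeve 125 [132.9 247. ] [15.7 17. ] [0.4998 0.2944 0.03  ]
sleeve 140 [133. 247.] [15.5 16.6] [0.4998 0.2942 0.03  ]
scene seat [201.  191.9] [25.7 31.8] [ 0.4775 -0.2575  0.018 ]
scene sleeve [419.5 252. ] [39.9 46.6] [0.5226 0.3026 0.03  ]
```

View pics/crop1.png

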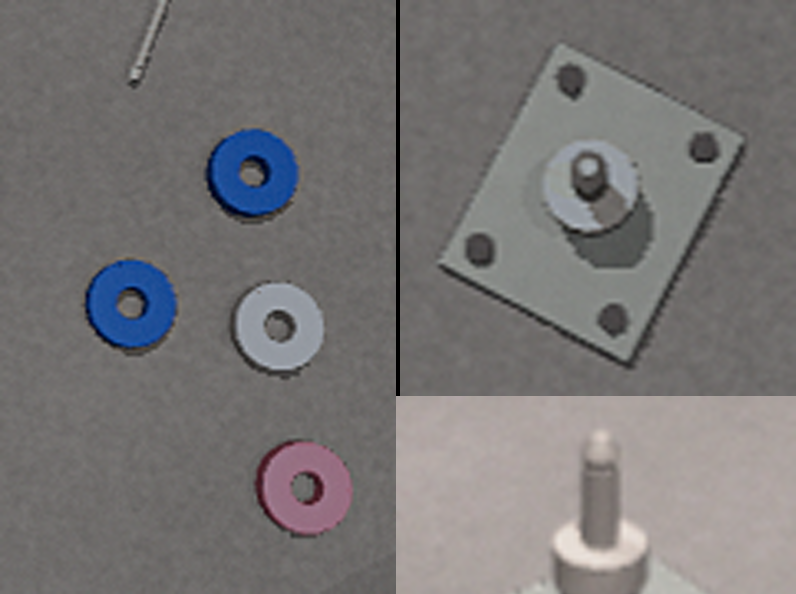

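The crop confirms it: the silver-white ring, next to two blue ones and a pink one, is the seat. The jig's four holes, carrier disc and post tip are clear, so I'll locate the jig from them and grasp the seat.

```bash
python3 - <<'E'
from h import *
f=lambda x,y:(x-400+.5)/4.4+235-.5,
g=lambda x,y:((x-399.5)/4.4+234.5,(y+.5)/4.4+179.5)
print("holes",onplane("top",np.mean([g(571,79),g(704,147),g(481,249),g(613,319)],0),.014))
print("carrier",onplane("top",g(590,187),.062)); print("tip",onplane("top",g(589,166),.116))
print("tip scene",onplane("scene",((600-395.5)/5+244.5,(436-395.5)/5+184.5),.116))
t,e=tri(((600-395.5)/5+244.5,(436-395.5)/5+184.5),g(589,166)); print(t,e)
S=np.array([.4643,-.2668]); 
# closing line between neighbours: image (1,-1) -> world (+x,-y) 
yaw_y=-np.pi/4; 
q0=ctrl.get_joint_pos()
for yaw in(yaw_y+np.pi/2,yaw_y-np.pi/2):
    j=kin.ik([*S,.12],down(yaw)); print(yaw,j)
E
```

```text
holes [0.54453203 0.00520609 0.014     ]
carrier [0.54334903 0.00554877 0.062     ]
tip [0.54460479 0.00515377 0.116     ]
tip scene [0.54941382 0.01092645 0.116     ]
[0.54443838 0.00680264 0.11256202] 0.0034703675950732886
0.7853981633974483 [ 0.48953173  0.52174468 -0.08169484  1.95533225  0.0657899   0.66701037
 -0.41844899]
-2.356194490192345 [ 1.18227966  0.84569582 -1.29462     1.93173351  0.91991269  1.13167349
  1.86239429]
```

```bash
cat >> h.py <<'E'
def squeeze_twice(xy,yaw,wide,ztouch,lift,f,approach=.12):
    """touch table, lift, squeeze at yaw, reopen, turn -90 deg, squeeze again: centres a round part on the TCP"""
    ctrl.command_gripper(wide,40)
    ctrl.reach([*xy,approach],down(yaw)); ctrl.move_l([*xy,.035],vel=.12)
    hit=ctrl.move_l([*xy,ztouch],vel=.03,threshold=5); z=ctrl.get_ee_pos()[2]; print("touch",hit,z)
    z+=lift; ctrl.move_l([*xy,z],vel=.05)
    ctrl.command_gripper(0,25); print("w1",ctrl.get_grip_width(),ctrl.get_wrist_force())
    ctrl.command_gripper(wide)
    ctrl.move_l([*xy,z],rot=down(yaw-np.pi/2),vel=.05)
    ctrl.command_gripper(0,f); print("w2",ctrl.get_grip_width(),ctrl.get_wrist_force(),ctrl.get_ee_pos(),ctrl.get_time())
E
python3 - <<'E'
from h import *
squeeze_twice([.4643,-.2668],np.pi/4,.066,.002,.005,60)
t=viewer.grab_frame("top"); s=viewer.grab_frame("scene")
D=np.hstack([cv2.resize(t[200:330,330:470],(420,390)),cv2.resize(s[150:245,150:245],(380,390))])
cv2.imwrite("pics/g1.png",D[:,:,::-1])
E
```

```text
touch True 0.007504689356082475
w1 0.053430366307747536 [-1.29582277  0.74276487  6.0882933 ]
w2 0.05135737184272774 [-0.83152448  1.90039339  9.72848327] [ 0.46440307 -0.26684766  0.01316404] 6.4417
```

View pics/g1.png

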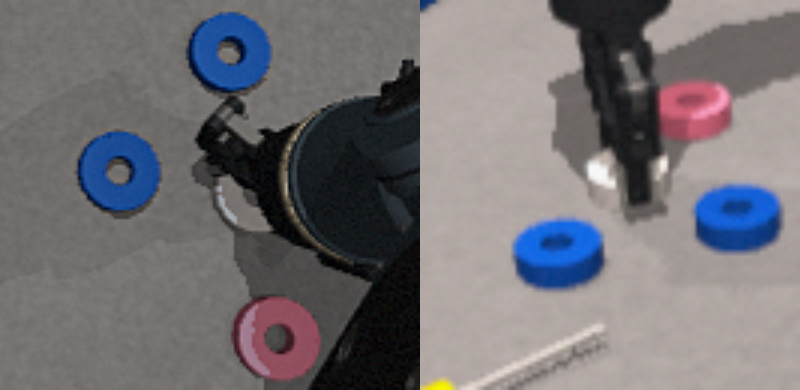

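Blue and pink neighbours are untouched, and the fingers hold the white ring at about (635,180) in the scene crop. Next I lift it and bring it over the post.

```bash
python3 - <<'E'
from h import *
J=[.5445,.0055]
ctrl.move_l([.4643,-.2668,.06],vel=.08); print("w",ctrl.get_grip_width(),ctrl.get_wrist_force())
ctrl.move_l([.4643,-.2668,.20],vel=.2); ctrl.move_l([*J,.20],vel=.2); ctrl.move_l([*J,.142],vel=.1)
ctrl.pause(.3); print(ctrl.get_ee_pos(),ctrl.get_joint_pos(),ctrl.get_wrist_force(),ctrl.get_torque(),ctrl.get_time())
t=viewer.grab_frame("top"); s=viewer.grab_frame("scene"); cv2.imwrite("pics/s2.png",s[:,:,::-1]);cv2.imwrite("pics/t2.png",t[:,:,::-1])
D=np.hstack([cv2.resize(t[175:275,230:330],(400,400)),cv2.resize(s[150:250,236:336],(400,400),interpolation=cv2.INTER_CUBIC)])
cv2.imwrite("pics/p2.png",D[:,:,::-1])
E
```

```text
w 0.05134487116679443 [ 0.0144668  -0.35245408 -1.2688587 ]
[0.54469541 0.00555532 0.14240708] [-0.42886913  0.55540516  0.50823108  1.92447987 -0.38314337  0.75704505
 -2.05808574] [ 0.40032477  0.37130935 -1.41849672] [-0.02417323  0.02711278  0.00966299] 10.7333
```

View pics/p2.png

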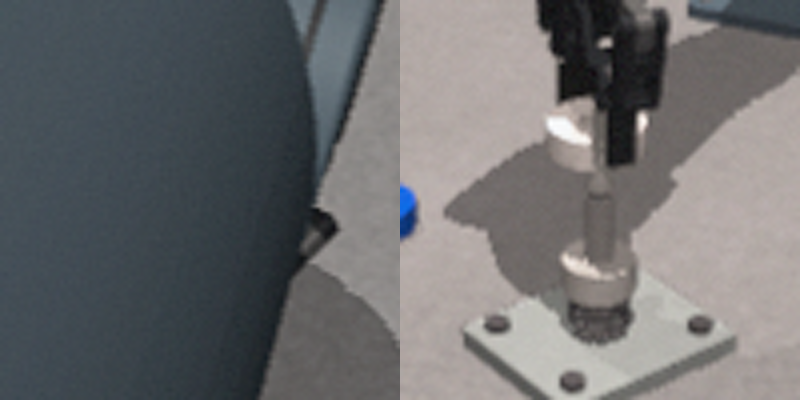

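The ring hangs level. In the scene crop its centre is at x≈597 and the post at x≈599, so they line up within about 1.5 mm. I'll thread it down under a force guard.

```bash
python3 - <<'E'
from h import *
J=[.5445,.0055]
hit=ctrl.move_l([*J,.080],vel=.05,threshold=5); print(hit,ctrl.get_ee_pos(),ctrl.get_wrist_force(),ctrl.get_torque())
if not hit:
    hit=ctrl.move_l([*J,.069],vel=.02,threshold=5); print(hit,ctrl.get_ee_pos(),ctrl.get_wrist_force(),ctrl.get_torque())
print(ctrl.get_time())
E
```

```text
True [0.54422015 0.00614511 0.07947569] [-0.4293902   0.50580558 -1.42670993] [-0.00782146  0.05390967  0.01019861]
12.075
```

```bash
python3 - <<'E'
from h import *
J=[.5443,.006]
for z in(.076,.072,.068):
    hit=ctrl.move_l([*J,z],vel=.02,threshold=6); print(hit,ctrl.get_ee_pos(),ctrl.get_wrist_force(),ctrl.get_torque())
    if ctrl.get_wrist_force()[2]>4: break
print(ctrl.get_time())
E
```

```text
False [0.54415908 0.00603497 0.07568949] [ 1.90538484  1.35613807 -1.70689487] [ 0.21637653 -0.16715373 -0.01241698]
True [0.54422321 0.00606729 0.07373225] [ 0.31462115 -0.62266419  5.86371768] [ 0.06726617 -0.00778018 -0.01245771]
12.6
```

```bash
python3 - <<'E'
from h import *
ctrl.command_gripper(.07); p=ctrl.get_ee_pos(); print(ctrl.get_wrist_force())
ctrl.move_l([p[0],p[1],.21],vel=.15); ctrl.move_l([.5,.2942,.2],vel=.35)
t=viewer.grab_frame("top"); s=viewer.grab_frame("scene"); cv2.imwrite("pics/s3.png",s[:,:,::-1]);cv2.imwrite("pics/t3.png",t[:,:,::-1])
D=np.hstack([cv2.resize(t[175:275,230:330],(400,400),interpolation=cv2.INTER_CUBIC),cv2.resize(s[170:250,246:326],(400,400),interpolation=cv2.INTER_CUBIC)])
cv2.imwrite("pics/p3.png",D[:,:,::-1]); print(ctrl.get_time())
# predicted rows in scene crop (x5): nearest rim points at home
for z in(.062,.080,.116): print(z,(proj("scene",[.5445,.0055,z])-[246,170])*5+[400,0])
E
```

```text
[ 0.07644871  0.8184237  -0.09917035]
15.0667
0.062 [[590.00127162 212.18596188]]
0.08 [[590.04874283 177.18285582]]
0.116 [[590.14303207 105.24741427]]
```

View pics/p3.png

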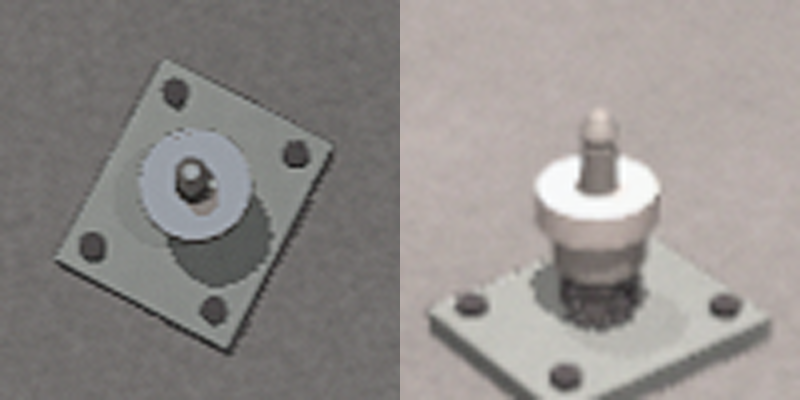

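The ring sits level and centred on the carrier (scene crop (597,190)), with its top at the predicted height, so it is home. Now the sleeve.

```bash
python3 - <<'E'
from h import *
for y in(np.pi/4,-np.pi/4): print(kin.ik([.4998,.2943,.02],down(y)))
squeeze_twice([.4998,.2943],np.pi/4,.052,.002,.008,80,.11)
J=[.5443,.0058]
ctrl.move_l([.4998,.2943,.06],vel=.1); print("w",ctrl.get_grip_width(),ctrl.get_wrist_force())
ctrl.move_l([.4998,.2943,.21],vel=.25); ctrl.move_l([*J,.21],vel=.25); ctrl.move_l([*J,.150],vel=.1)
ctrl.pause(.3); print(ctrl.get_ee_pos(),ctrl.get_wrist_force(),ctrl.get_torque(),ctrl.get_time())
s=viewer.grab_frame("scene")
cv2.imwrite("pics/p4.png",cv2.resize(s[150:230,246:326],(500,500),interpolation=cv2.INTER_CUBIC)[:,:,::-1])
E
```

```text
[-0.64899215  0.72146018  0.0564846   1.91319679 -0.07659554  0.50897562
 -1.32504196]
[-0.85630299  0.76403639  0.39184868  1.92094044 -0.52239813  0.55804271
 -2.46821389]
touch True 0.010734667229964526
w1 0.03540482723033081 [-1.37681785  0.07654567  3.95722935]
w2 0.034089062600522996 [-1.96186428  0.40373173  7.04335384] [0.49998681 0.29430402 0.01932929] 21.0417
w 0.03398426952704871 [ 0.21898987 -1.12026967 -0.24601983]
[0.54450087 0.00583095 0.15041059] [ 0.06745259 -0.01849287 -0.86042794] [-0.03561469  0.00670354 -0.00630659] 24.725
```

View pics/p4.png

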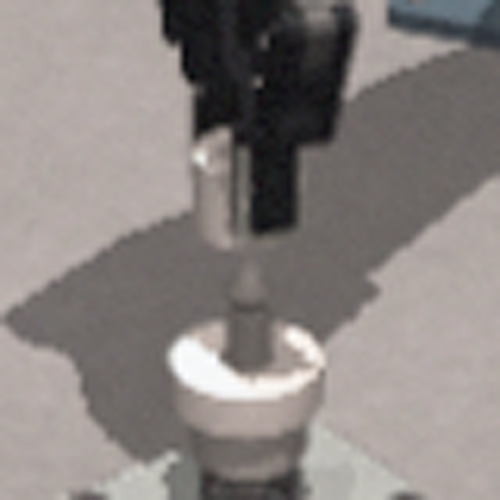

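The sleeve's axis (x≈246) lines up with the post tip (249,265), and the fingertips stay about 4 mm above the sleeve's bottom. I'll thread it down.

```bash
python3 - <<'E'
from h import *
J=[.5443,.0058]
ctrl.command_gripper(0,110); print(ctrl.get_grip_width())
hit=ctrl.move_l([*J,.106],vel=.05,threshold=8); print(hit,ctrl.get_ee_pos(),ctrl.get_wrist_force(),ctrl.get_torque())
if ctrl.get_ee_pos()[2]<.115:
  for z in np.arange(.104,.091,-.002):
    ctrl.move_l([*J,z],vel=.02); ctrl.pause(.1); print(ctrl.get_ee_pos().round(4),ctrl.get_wrist_force().round(2),ctrl.get_grip_width())
    if ctrl.get_wrist_force()[2]>10: break
print(ctrl.get_time())
E
```

```text
0.03294854170463984
False [0.5442289  0.00599989 0.1060406 ] [ 0.20694463  1.90831666 -2.0291025 ] [ 0.41143259  0.0305141  -0.00498766]
[0.5446 0.0059 0.1041] [ 2.74  1.16 -2.21] 0.033451633646715266
[0.5445 0.0059 0.102 ] [ 2.49  2.15 -1.6 ] 0.033396792068024025
[0.5443 0.0059 0.0999] [ 3.1   3.53 -2.94] 0.033068725983066954
[0.5444 0.0059 0.0981] [1.78 3.82 3.11] 0.033259018021836076
[0.5444 0.0059 0.0962] [2.12 4.36 5.  ] 0.03312093510471425
[0.5444 0.0059 0.0943] [0.71 3.78 6.2 ] 0.03328585293789024
[0.5445 0.0059 0.0923] [-0.23  3.71  7.84] 0.03343007357350225
28.475
```

```bash
python3 - <<'E'
from h import *
J=[.5444,.0066]
for z in(.0903,.0883):
    ctrl.move_l([*J,z],vel=.02); ctrl.pause(.3); print(ctrl.get_ee_pos().round(4),np.mean([ctrl.get_wrist_force() for _ in range(5)],0).round(2),ctrl.get_torque().round(2),ctrl.get_grip_width())
s=viewer.grab_frame("scene"); cv2.imwrite("pics/s5.png",s[:,:,::-1])
a=cv2.imread("pics/s3.png"); b=cv2.imread("pics/s5.png")
D=np.hstack([cv2.resize(i[185:245,260:310],(400,480),interpolation=cv2.INTER_CUBIC) for i in(a,b)])
cv2.imwrite("pics/p5.png",D); print(ctrl.get_time())
for z in(.1,.11,.116): print(z,(proj("scene",[.5445,.0055,z])))
E
```

```text
[0.5445 0.006  0.0907] [-1.33  2.12  9.18] [0.49 0.11 0.01] 0.033522672171637034
[0.5445 0.0059 0.0888] [-0.95  2.15 10.23] [0.45 0.1  0.05] 0.03349105143592806
29.625
0.1 [[284.02024949 197.50823968]]
0.11 [[284.02547757 193.48375662]]
0.116 [[284.02860641 191.04948285]]
```

View pics/p5.png

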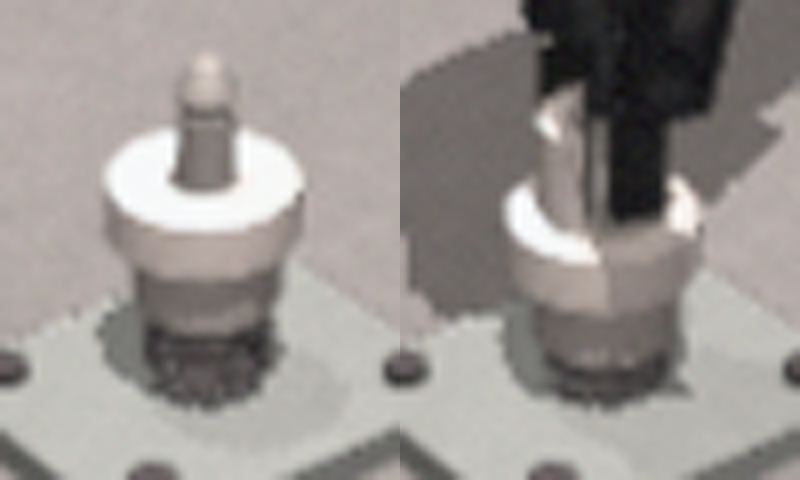

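The seat has moved down: its bottom edge went from row ≈278 to ≈312 in the ×8 crop, which is about 10 mm. I'll refine this to sub-pixel.

```bash
cat > m.py <<'E'
from h import *
def travel(fn):
    a=cv2.imread("pics/s3.png",0);b=cv2.imread(fn,0); u=16; r=[]
    k=proj("scene",[[.565,.0,.07],[.565,.0,.06]]); pxmm=(k[1]-k[0])[1]/10
    up=lambda i:cv2.resize(cv2.Sobel(i,cv2.CV_32F,0,1,ksize=3),None,fx=u,fy=u,interpolation=cv2.INTER_CUBIC)
    A,B=up(a),up(b)
    for y0,y1 in((209,217),(210,222),(215,223)):     # rim edge .. seat bottom edge .. carrier
        for x0,x1 in((276,281),(278,284)):
            T=A[y0*u:y1*u,x0*u:x1*u]; S=B[y0*u:(y1+9)*u,(x0-1)*u:(x1+1)*u]
            m=cv2.matchTemplate(S,T,cv2.TM_CCOEFF_NORMED); _,v,_,l=cv2.minMaxLoc(m); r.append((round(l[1]/u/pxmm,2),round(v,2)))
    return pxmm,r
E
python3 - <<'E'
from m import *
print(travel("pics/s5.png"))
E
```

```text
(np.float64(0.38961562349509793), [(np.float64(9.62), 0.89), (np.float64(10.75), 0.84), (np.float64(9.79), 0.92), (np.float64(10.43), 0.89), (np.float64(9.95), 0.92), (np.float64(10.43), 0.99)])
```

The camera (about 10.1 mm), arm travel since contact (10.5 mm geometrically) and force slope all agree on about 10 mm of carrier travel, with the grip holding. Handing in.

```bash
python3 - <<'E'
from h import *
print(ctrl.get_ee_pos(),ctrl.get_wrist_force(),ctrl.get_grip_width()); print(ctrl.close_job())
E
```

```text
[0.54448268 0.00595123 0.08883934] [-0.22290554  2.20178841 11.09189611] 0.033197393784158535
the job is handed in; nothing more can be done
None
```

I threaded the seat home on the carrier and the sleeve on top of it, then handed the job in at about 30 s with the gripper holding the sleeve down at about 10 mm of carrier travel; the arm went nowhere near the screwdriver, wrench or jar, though I did not re-check their positions in a later picture.

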